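Snap the rim of a dessert box lid shut, side by side

TASK

The lid is lying on the white dessert box, but the red snap rim still stands up along all four sides. Press each side of the rim down with the fingertips until it clicks shut and stays down. Leave the box standing where it is, do not pick it up, and do not disturb the jars, cup, spatula, bottle and bowl around it.

Things in the scene. Friction and masses are not known exactly. Their poses are not given: they have to be found in the camera images.
- tub: White full box, about 1.7 kg, loose on the table, lid on: 180 mm (x) by 230 mm (y), 88 mm high with the rim shut. Origin at the centre of the underside, z up. Lid: see-through panel 120 x 170 mm (top at z 84, dark desserts under it), white corner blocks (tops at z 88), and between them four red rim sections, 30 mm wide, hinged along the panel's edges at z 86 mm.
- rim_near (a joint): Angle (rad) of the red rim section on the box's -x side: 0 = standing up (slopes up outwards, outer edge 12 mm too high), 0.40 = flat, clicked shut, top at z 88 mm of the box; it stops hard there. Let go before half way (0.20) it springs back up; beyond half way it snaps down by itself and stays. Pressing at its white line takes 6 to 8 N, nearer the hinge more.
- press_near (a point): Middle of the white line on top of the red rim section on the box's -x side, a good place to press: 20 mm outwards from the section's hinge, half-way along its 164 mm length. It moves with the section. When shut it lies in the box's frame at x -80, y 0, z 88 mm.
- rim_far (a joint): Angle (rad) of the red rim section on the box's +x side: 0 = standing up (slopes up outwards, outer edge 12 mm too high), 0.40 = flat, clicked shut, top at z 88 mm of the box; it stops hard there. Let go before half way (0.20) it springs back up; beyond half way it snaps down by itself and stays. Pressing at its white line takes 6 to 8 N, nearer the hinge more.
- press_far (a point): Middle of the white line on top of the red rim section on the box's +x side, a good place to press: 20 mm outwards from the section's hinge, half-way along its 164 mm length. It moves with the section. When shut it lies in the box's frame at x 80, y 0, z 88 mm.
- rim_left (a joint): Angle (rad) of the red rim section on the box's +y side: 0 = standing up (slopes up outwards, outer edge 12 mm too high), 0.40 = flat, clicked shut, top at z 88 mm of the box; it stops hard there. Let go before half way (0.20) it springs back up; beyond half way it snaps down by itself and stays. Pressing at its white line takes 6 to 8 N, nearer the hinge more.
- press_left (a point): Middle of the white line on top of the red rim section on the box's +y side, a good place to press: 20 mm outwards from the section's hinge, half-way along its 114 mm length. It moves with the section. When shut it lies in the box's frame at x 0, y 105, z 88 mm.
- rim_right (a joint): Angle (rad) of the red rim section on the box's -y side: 0 = standing up (slopes up outwards, outer edge 12 mm too high), 0.40 = flat, clicked shut, top at z 88 mm of the box; it stops hard there. Let go before half way (0.20) it springs back up; beyond half way it snaps down by itself and stays. Pressing at its white line takes 6 to 8 N, nearer the hinge more.
- press_right (a point): Middle of the white line on top of the red rim section on the box's -y side, a good place to press: 20 mm outwards from the section's hinge, half-way along its 114 mm length. It moves with the section. When shut it lies in the box's frame at x 0, y -105, z 88 mm.
- jar_a: Glass jar with brown dessert, 76 mm across, 62 mm high, beside the box; leave alone. Origin at the underside's centre.
- jar_b: Glass jar with cream dessert, 76 mm across, 62 mm high, beside the box; leave alone. Origin at the underside's centre.
- jar_c: Glass jar with brown dessert, 76 mm across, 62 mm high, beside the box; leave alone. Origin at the underside's centre.
- cup: White cup, 72 mm across, 80 mm high, beside the box; leave alone. Origin at the underside's centre.
- spatula: Spatula 240 mm long, lying on the table on the robot's side of the box, along its own x; leave alone. Origin at the underside's centre.
- bottle: White squeeze bottle with a red cap, 60 mm across, 170 mm high, upright on the left part of the table; leave alone. Origin at the underside's centre.
- bowl: Small steel bowl, 130 mm across, 60 mm high, on the right part of the table; leave alone. Origin at the underside's centre.

How it is judged:
By the outcome, as a careful person would: the job done as asked, in the order asked, and still so for the second after the job is handed in, with the robot touching nothing.
It also fails if it takes over 45 s, if anything falls off the work surface, if the arm or the gripper's body presses on something with over 40 N, if the wrist force passes 120 N, or if a joint passes its speed limit or range.

ROBOT

A 6-joint arm with a two-finger parallel gripper is mounted at the origin on the work surface. World frame = base frame: x ahead of the robot, y to its left, z up, the work surface at z = 0. Lengths are in mm, angles in rad, forces in N, time in s.
With the tool pointing down it reaches from about 325 to 1000 mm from the base axis. Payload 5.1 kg.
Tool frame: the origin (TCP) lies at the very end of the fingers, on their centre line; the grasp point (between the pads) lies 19 mm behind it (env.hold_point_z is the distance from the TCP to the grasp point, in mm); z points along the fingers, y is the direction in which the jaws open and shut (so a half turn about z gives the same grasp; the last joint's range is limited). The gripper opens to 85 mm and grips with 20 to 120 N. Pads are 22 mm wide; open, the fingers measure 114 mm over their backs; the gripper's body (76 mm by 85 mm) begins 54 mm behind the grasp point. The pads swing forward as they close: fully open they stand 13 mm farther back than shut.
Start: joints at [-1.233, 0.124, 1.65, -0, 1.367, -0.083], TCP at [265.486, -593.297, 231.322] pointing down, gripper open.
Joint ranges: [-2.61, 2.61], [-1.02, 2.33], [0.03, 2.71], [-1.35, 4.49], [0.32, 2.68], [-2.91, 2.91]. Speed limits (rad/s): [2.57, 2.57, 3.14, 3.14, 3.14, 3.14].

INTERFACE

Orientations are given as a rotation vector (axis times angle).
In Python, from bench import env, viewer gives the robot as it stands.
- The arm moves only by the tool move_arm, never from a script. Its argument "increments" is text: rows parted by semicolons, each of 7 numbers parted by spaces: the shift along the tool's x, y, z in mm, then the turn, a rotation vector about the tool's x, y, z in degrees, then the opening, from 0 (shut) to 1 (fully open). In form: tx ty tz rx ry rz claw; .... A call has 1 to 8 rows; each row is the pose to reach, as a shift and turn from the pose commanded when the call began, along the tool's axes at that moment; what a row does not reach only later rows make up. A row lasts 1/12 s, in which the tool goes at most 41.7 mm and 7.16 degrees, less where a joint would pass 70% of its speed; a pose out of reach is approached as far as the arm can. A call with a gripper value outside its range is refused whole. The fingers move at their own pace and stop on an object; "force" is the grip in N (left out, the last holds). Time passes only in rows, so rows that repeat a pose let the fingers close. It gives the time, the measured TCP pose, the force and the opening at its end, in the units of the state.
- env.read_state(): the state, without advancing time (a new reading comes with each control period).
- viewer.read_camera(name): name is "side" or "top" or "wrist"; returns (picture, depth): 400x640x3 uint8, red, green, blue; 400x640 float32, mm along the optical axis (not along the pixel's ray), 0 where there is no reading.
- viewer.get_calibration(name): a dict with "fov_y" (degrees; the focal length in pixels is half the picture's height over the tangent of half this angle, whatever the lens; pixels are square), "cx", "cy" (the principal point, pixels), "world_to_cam" (4x4, takes a point from world to camera coordinates). Camera axes: x right, y down, z forward; pixel columns grow to the right and rows downward; lengths in mm; the calibration is good to about 2 mm. A picture is of the moment at which its call begins: read the wrist's pose just before it. get_calibration takes no time and is no camera call; for the wrist camera it gives the pose at the moment of the call.
- env.close_job(): hands the job in, once; it reports no verdict.
The state is a dict: "t": time; "joints": joint angles; "qvel": joint speeds; "joint_torque": joint torques, N m; "ee_pos": TCP position; "tool_rot": TCP orientation; "force": force on the tool from outside, world axes, zero at the start; "wrist_torque": the same for the moment, N m; "width": opening from 0.0 (shut) to 1.0 (fully open).
Only numpy, scipy, OpenCV 4.12 (cv2) and the standard library are available. Lean on these libraries where they do the work, as an engineer would, in place of code of your own. Each camera call takes 0.05 s, during which the arm holds its last target. There are 200 camera calls.

## Working session

There is one attempt and no reset: what is moved stays moved. The work goes in short steps, Python scripts to look and compute and a tool call to move; the robot and the scene stay as the last step left them, time stands still between calls to the robot, and variables do not carry over. Pictures are saved under pics/ and viewed, about 8 in all and at most 12, crops included, and the job is handed in when it is done.

Besides the shell and the picture viewer there is one more tool, called after "Emit:" by a JSON object that holds its "fn" and its "kwargs". move_arm: Moves the arm, as the interface text tells. Its arguments: {"type":"object","properties":{"increments":{"type":"string"},"force":{"type":"number"}},"required":["increments"]}

```bash
mkdir -p pics; ls; cat > h.py <<'E'
import numpy as np, cv2
from bench import env, viewer
def shot(cam,name):
    c=viewer.get_calibration(cam); p,d=viewer.read_camera(cam)
    cv2.imwrite(f'pics/{name}.png',p[:,:,::-1]); np.savez(f'pics/{name}.npz',p=p,d=d,T=np.array(c['world_to_cam']),f=200/np.tan(np.radians(c['fov_y']/2)),cx=c['cx'],cy=c['cy'])
def cloud(name):
    z=np.load(f'pics/{name}.npz'); d=z['d']; v,u=np.mgrid[:400,:640]
    P=np.stack([(u-z['cx'])/z['f']*d,(v-z['cy'])/z['f']*d,d,np.ones_like(d)],-1)
    return z['p'].astype(int),d,(P@np.linalg.inv(z['T']).T)[...,:3]
E
python3 - <<'E'
from h import *
s=env.read_state();print(s)
shot('top','top1')
p,d,W=cloud('top1')
red=(p[...,0]>120)&(p[...,1]<80)&(p[...,2]<80)&(d>0)
n,l,st,_=cv2.connectedComponentsWithStats(red.astype(np.uint8))
for i in range(1,n):
    if st[i,4]>60: 
        m=W[l==i]; print(st[i],np.median(m,0).round(),m.min(0).round(),m.max(0).round())
E
```

```text
pics
{'t': 0.0, 'joints': array([-1.23257915e+00,  1.24519516e-01,  1.65168415e+00,  2.84553407e-05,
        1.36751379e+00, -8.25599614e-02]), 'qvel': array([ 0.00011699,  0.00074001,  0.00054736, -0.00168468,  0.00053751,
       -0.00076216]), 'joint_torque': array([ 1.72057073e-03, -4.23612678e+01, -3.65451872e+01,  5.61679462e-05,
        7.07883024e-03,  7.98125768e-06]), 'ee_pos': array([ 265.30378716, -592.71431497,  230.03770272]), 'tool_rot': array([-3.07025743e+00, -6.55640207e-01,  3.81816999e-04]), 'force': array([-0.31594651, -0.02049159,  0.12942479]), 'wrist_torque': array([0.02031899, 0.0107276 , 0.03385618]), 'width': 1.0014298698691873}
[276 163  45  26 367] [665.  57.  94.] [622. -16.  -9.] [711. 147. 105.]
[324 168  20  32 269] [641. -62.  94.] [585. -97.  74.] [693. -30. 103.]
[271 192  21  32 269] [555. 119.  93.] [500.  84.  -4.] [608. 155. 105.]
[294 202  46  26 376] [529.  -3.  94.] [486. -83.  80.] [575.  73. 106.]
[  89  252   54   79 3897] [248. 717.  15.] [109. 626.  -5.] [388. 818.  27.]
```

View pics/top1.png

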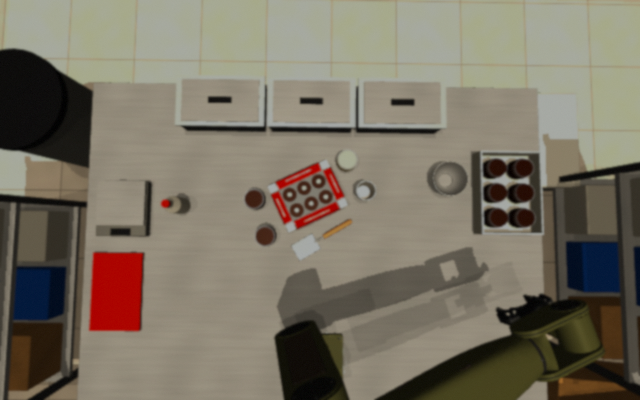

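The top view shows the box centred near pixel (307,195), yawed about 24.5°, with its centre at roughly world (598, 28). The tool is already at almost the same yaw. I'll shut the gripper and move above the box for a close look.

Emit:
{"fn": "move_arm", "kwargs": {"increments": "16 -12 -2 0 0 0 0; 47 -36 -5 0 0 0 0; 78 -60 -8 0 0 0 0; 109 -84 -11 0 0 0 0; 140 -108 -14 0 0 0 0; 171 -132 -17 0 0 0 0; 202 -156 -20 0 0 0 0; 233 -180 -23 0 0 0 0"}}

```text
t: 0.72
ee_pos: [404.8, -331.8, 253.7]
tool_rot: [-3.072, -0.655, 0.001]
force: [0.1, -0.1, 1.1]
width: 0.005
```

Emit:
{"fn": "move_arm", "kwargs": {"increments": "31 -24 -3 0 0 0 0; 62 -48 -6 0 0 0 0; 93 -72 -9 0 0 0 0; 124 -96 -12 0 0 0 0; 155 -120 -15 0 0 0 0; 186 -144 -18 0 0 0 0; 217 -168 -21 0 0 0 0; 240 -185 -24 0 0 0 0"}}

```text
t: 1.38
ee_pos: [548.6, -64.0, 277.8]
tool_rot: [-3.071, -0.659, 0.001]
force: [0.2, -0.6, 0.5]
width: -0.005
```

```bash
python3 - <<'E'
from h import *
s=env.read_state();print(s['t'],s['ee_pos'],s['tool_rot'],s['force'],s['width'])
shot('wrist','w1')
p,d,W=cloud('w1')
red=(p[...,0]>100)&(p[...,1]<70)&(p[...,2]<70)&(d>0)
n,l,st,_=cv2.connectedComponentsWithStats(red.astype(np.uint8))
for i in range(1,n):
    if st[i,4]>100:
        m=W[l==i]; print(st[i],np.median(m,0).round(),m.min(0).round(),m.max(0).round())
E
```

```text
1.3833 [548.58078215 -63.96818279 277.77217009] [-3.07073424e+00 -6.58710324e-01  1.02380170e-03] [ 0.16844446 -0.64265186  0.47930008] -0.004741952428779661
[ 139    0  157   10 1214] [646.  78.  89.] [619.  12.  86.] [678. 131.  93.]
[304   0  30   6 150] [686.  -8.  89.] [681. -18.  86.] [692.   5.  92.]
[ 338    5   34   55 1231] [680. -44.  95.] [661. -66.  78.] [703. -24. 101.]
[ 100   12   57  138 4452] [562. 120.  93.] [482.  83.  -0.] [614. 166. 101.]
[ 161  147  174   35 3518] [536.   6.  92.] [487. -78.  76.] [579.  76. 100.]
```

View pics/w1.png

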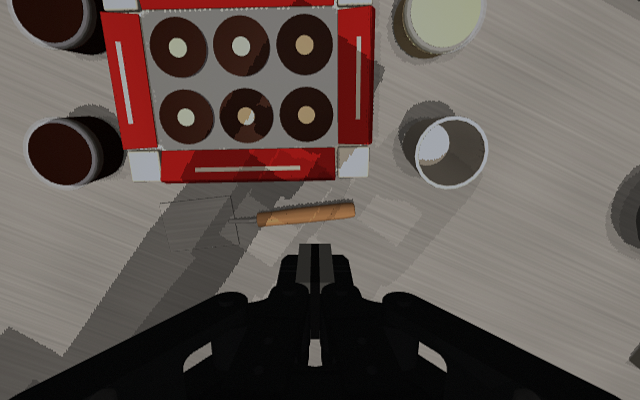

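The near line is at about (246,169), left at (124,82) and right at (359,78). The far rim is only partly in view at the top. I'll measure the line midpoints.

```bash
python3 - <<'E'
from h import *
p,d,W=cloud('w1')
red=((p[...,0]>70)&(p[...,1]<60)&(p[...,2]<60)).astype(np.uint8)
br=((p.min(-1)>95)).astype(np.uint8)
C={}
for nm,(u0,v0,u1,v1) in dict(near=(185,160,310,176),left=(110,35,138,130),right=(350,30,368,125)).items():
    m=np.zeros_like(br); m[v0:v1,u0:u1]=br[v0:v1,u0:u1]
    n,l,st,c=cv2.connectedComponentsWithStats(m,connectivity=8); i=1+st[1:,4].argmax()
    q=W[l==i]; q=q[q[:,2]>80]; a=q.mean(0); vv=np.linalg.svd(q-a)[2][0]; t=(q-a)@vv
    mid=a+vv*(t.max()+t.min())/2
    C[nm]=mid; print(nm,st[i],mid.round(1),np.ptp(t).round(1),np.degrees(np.arctan2(vv[1],vv[0])).round(1))
y=C['left']-C['right']; yaw=np.arctan2(-y[0],y[1]); ex=np.array([np.cos(yaw),np.sin(yaw)])
c=(C['left']+C['right'])[:2]/2; print(np.linalg.norm(y),np.degrees(yaw),c, (c-C['near'][:2])@ex)
ey=np.array([-ex[1],ex[0]])
s=env.read_state(); tc=s['ee_pos']
from scipy.spatial.transform import Rotation as R
M=R.from_rotvec(s['tool_rot']).as_matrix()
for nm,o in dict(near=-80*ex,far=80*ex,left=105*ey,right=-105*ey).items():
    g=np.r_[c+o,130]; print(nm,g.round(1),(M.T@(g-tc)).round(1))
E
```

```text
near [264 166  36   5 151] [543.2 -32.8  95.8] 32.8 -65.2
left [115  41  18  83 406] [572.4  39.4 254.7] 369.0 100.8
right [356  36   5  83 323] [617.6 -74.2 104. ] 126.0 -156.5
194.08051043106752 21.66361696793864 [595.0097467  -17.42382783] 53.81095865392109
near [520.7 -47.  130. ] [-21.7 -24.6 148.4]
far [669.4  12.1 130. ] [138.1 -17.  148.8]
left [556.2  80.2 130. ] [  63.2 -125.7  148.9]
right [ 633.8 -115.   130. ] [ 53.2  84.  148.3]
```

Depth outliers on the thin lines spoiled that. I'll intersect the pixel midpoints with the z≈96 plane instead.

```bash
python3 - <<'E'
from h import *
from scipy.spatial.transform import Rotation as R
z=np.load('pics/w1.npz'); Ti=np.linalg.inv(z['T'])
def ray(u,v,h):
    r=Ti[:3,:3]@np.array([(u-z['cx'])/z['f'],(v-z['cy'])/z['f'],1]); o=Ti[:3,3]; return (o+r*(h-o[2])/r[2])
p=z['p'].astype(int)
L={'near':((195,169.5),(299,168)),'left':((117.5,41),(130.5,124)),'right':((358.5,36.5),(358.5,119))}
C={}
for k,(a,b) in L.items():
    A,B=ray(*a,95.5),ray(*b,95.5); C[k]=(A+B)/2; print(k,A.round(1),B.round(1),np.linalg.norm(A-B).round(1),C[k].round(1),np.degrees(np.arctan2(*(B-A)[1::-1])).round(1))
y=C['left']-C['right']; yaw=np.arctan2(-y[0],y[1]); ex=np.array([np.cos(yaw),np.sin(yaw)]);ey=np.array([-ex[1],ex[0]])
c=(C['left']+C['right'])[:2]/2; print(np.linalg.norm(y),np.degrees(yaw),c,(c-C['near'][:2])@ex,(c-C['near'][:2])@ey)
s=env.read_state(); tc=s['ee_pos']; M=R.from_rotvec(s['tool_rot']).as_matrix()
for nm,o in dict(near=-80*ex,far=80*ex,left=105*ey,right=-105*ey).items():
    g=np.r_[c+o,130]; print(nm,g.round(1),(M.T@(g-tc)).round(1))
E
```

```text
near [508.4  40.5  95.5] [549.6 -47.9  95.5] 97.5 [529.   -3.7  95.5] -65.0
left [586.8 136.7  95.5] [524.1 107.3  95.5] 69.2 [555.5 122.   95.5] -154.9
right [673.9 -48.9  95.5] [612.6 -79.   95.5] 68.3 [643.3 -63.9  95.5] -153.9
205.60458911218367 25.277086391608215 [599.36000389  29.04065249] 77.62163483941949 -0.4482039509877085
near [527.   -5.1 130. ] [  1.4 -60.1 148.6]
far [671.7  63.2 130. ] [161.3 -62.6 149. ]
left [554.5 124.  130. ] [  79.7 -166.3  149.1]
right [644.2 -65.9 130. ] [ 83.   43.6 148.5]
```

This fits well: centre (599.4, 29.0), yaw 25.3°, and the line spacing matches. Now the near side.

Emit:
{"fn": "move_arm", "kwargs": {"increments": "0 -12 25 0 0 0 0; 1 -24 55 0 0 0 0; 1 -36 85 0 0 0 0; 1 -48 115 0 0 0 0; 1 -60 140 0 0 0 0; 1 -60 150 0 0 0 0; 1 -60 160 0 0 0 0; 1 -60 160 0 0 0 0"}}

```text
t: 2.1
ee_pos: [523.7, -12.1, 116.7]
tool_rot: [-3.072, -0.656, 0.004]
force: [-0.3, -0.7, 0.3]
width: 0.004
```

Emit:
{"fn": "move_arm", "kwargs": {"increments": "0 0 5 0 0 0 0; 0 0 10 0 0 0 0; 0 0 15 0 0 0 0; 0 0 18 0 0 0 0; 0 0 21 0 0 0 0; 0 0 24 0 0 0 0; 0 0 27 0 0 0 0; 0 0 27 0 0 0 0"}}

```text
t: 2.77
ee_pos: [524.3, -11.7, 90.8]
tool_rot: [-3.072, -0.656, 0.001]
force: [0.1, -0.8, -0.9]
width: -0.0
```

Emit:
{"fn": "move_arm", "kwargs": {"increments": "0 0 1 0 0 0 0; 0 0 2 0 0 0 0; 0 0 3 0 0 0 0; 0 0 4 0 0 0 0; 0 0 4 0 0 0 0"}}

```text
t: 3.18
ee_pos: [524.7, -11.7, 88.1]
tool_rot: [-3.072, -0.656, 0.0]
force: [-1.8, 0.2, 4.5]
width: 0.002
```

```bash
python3 - <<'E'
from h import *
s=env.read_state();print(s['t'],s['ee_pos'],s['force'])
shot('wrist','w2')
E
```

```text
3.1833 [524.69182211 -11.69735006  88.05543759] [-1.76412969  0.22806391  4.52529287]
```

View pics/w2.png

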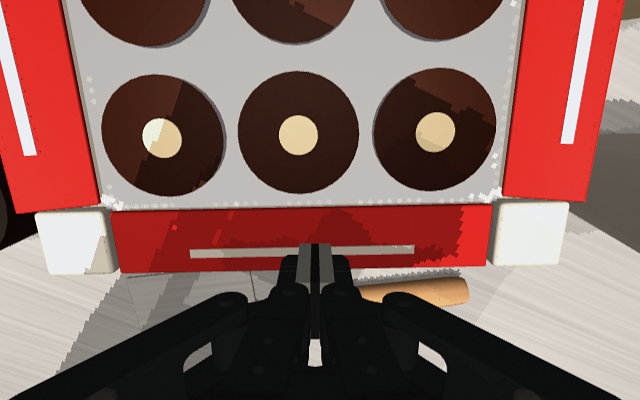

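The near rim now looks flat, level with the corner blocks, with contact at z 88. I'll press a little harder, then lift and go to the far side.

Emit:
{"fn": "move_arm", "kwargs": {"increments": "0 0 2 0 0 0 0; 0 0 3 0 0 0 0; 0 0 3 0 0 0 0"}}

```text
t: 3.48
ee_pos: [524.8, -11.8, 87.7]
tool_rot: [-3.072, -0.657, 0.002]
force: [-10.6, 1.4, 20.8]
width: 0.002
```

Emit:
{"fn": "move_arm", "kwargs": {"increments": "0 0 -20 0 0 0 0; 0 0 -45 0 0 0 0; 33 -2 -48 0 0 0 0; 70 -4 -48 0 0 0 0; 107 -6 -48 0 0 0 0; 140 -8 -48 0 0 0 0; 165 -8 -48 0 0 0 0; 165 -8 -48 0 0 0 0"}}

```text
t: 4.15
ee_pos: [675.2, 64.8, 131.9]
tool_rot: [-3.072, -0.659, -0.004]
force: [-2.2, 0.1, -0.0]
width: 0.002
```

```bash
python3 - <<'E'
from h import *
s=env.read_state();print(s['t'],s['ee_pos'],s['force'])
shot('top','top2')
p,d,W=cloud('top2')
cv2.imwrite('pics/top2c.png',cv2.resize(cv2.imread('pics/top2.png')[130:270,220:400],None,fx=4,fy=4,interpolation=cv2.INTER_CUBIC))
E
```

```text
4.15 [675.17056887  64.84493967 131.87832971] [-2.231585    0.07273534 -0.0187282 ]
```

Emit:
{"fn": "move_arm", "kwargs": {"increments": "-3 0 8 0 0 0 0; -3 0 18 0 0 0 0; -3 0 28 0 0 0 0; -3 0 33 0 0 0 0; -3 0 37 0 0 0 0; -3 0 41 0 0 0 0; -3 0 44 0 0 0 0; -3 0 46 0 0 0 0"}}

```text
t: 4.87
ee_pos: [669.0, 61.5, 88.0]
tool_rot: [3.072, 0.656, -0.002]
force: [-7.9, -0.4, 16.8]
width: 0.001
```

Emit:
{"fn": "move_arm", "kwargs": {"increments": "0 0 1 0 0 0 0; 0 0 1 0 0 0 0"}}

```text
t: 5.03
ee_pos: [669.0, 61.5, 88.0]
tool_rot: [3.072, 0.656, -0.002]
force: [-8.1, -0.5, 12.7]
width: 0.006
```

Hard stop at z 88 on the far side too. Next the left side.

Emit:
{"fn": "move_arm", "kwargs": {"increments": "0 0 -20 0 0 0 0; 0 0 -44 0 0 0 0; -19 -25 -45 0 0 0 0; -41 -54 -45 0 0 0 0; -63 -83 -45 0 0 0 0; -79 -104 -45 0 0 0 0; -79 -104 -45 0 0 0 0; -79 -104 -45 0 0 0 0"}}

```text
t: 5.7
ee_pos: [553.7, 124.8, 130.2]
tool_rot: [3.071, 0.658, 0.0]
force: [0.7, -0.6, -0.1]
width: -0.001
```

Emit:
{"fn": "move_arm", "kwargs": {"increments": "0 0 8 0 0 0 0; 0 0 18 0 0 0 0; 0 0 28 0 0 0 0; 0 0 33 0 0 0 0; 0 0 37 0 0 0 0; 0 0 41 0 0 0 0; 0 0 44 0 0 0 0; 0 0 45 0 0 0 0"}}

```text
t: 6.37
ee_pos: [554.7, 124.0, 87.7]
tool_rot: [3.072, 0.656, -0.003]
force: [-10.3, -2.3, 20.6]
width: -0.001
```

Emit:
{"fn": "move_arm", "kwargs": {"increments": "0 0 -20 0 0 0 0; 0 0 -44 0 0 0 0; 1 38 -45 0 0 0 0; 2 77 -45 0 0 0 0; 3 116 -45 0 0 0 0; 4 155 -45 0 0 0 0; 4 190 -45 0 0 0 0; 4 210 -45 0 0 0 0"}}

```text
t: 7.03
ee_pos: [645.0, -69.4, 129.9]
tool_rot: [3.072, 0.652, 0.0]
force: [0.2, -0.1, 0.1]
width: -0.0
```

Emit:
{"fn": "move_arm", "kwargs": {"increments": "0 0 0 0 0 0 0; 0 0 15 0 0 0 0; 0 0 28 0 0 0 0; 0 0 33 0 0 0 0; 0 0 37 0 0 0 0; 0 0 41 0 0 0 0; 0 0 44 0 0 0 0; 0 0 45 0 0 0 0"}}

```text
t: 7.7
ee_pos: [643.2, -64.5, 87.8]
tool_rot: [-3.07, -0.658, 0.005]
force: [-11.6, 2.0, 19.5]
width: 0.001
```

Emit:
{"fn": "move_arm", "kwargs": {"increments": "0 0 0 0 0 0 0; 0 0 -20 0 0 0 0; 0 0 -50 0 0 0 0; -30 0 -85 0 0 0 0; -60 -10 -110 0 0 0 0; -95 -20 -130 0 0 0 0; -130 -30 -145 0 0 0 0; -130 -30 -145 0 0 0 0"}}

```text
t: 8.37
ee_pos: [510.2, -91.5, 234.7]
tool_rot: [3.069, 0.655, 0.007]
force: [1.9, 0.2, 0.8]
width: 0.003
```

```bash
python3 - <<'E'
from h import *
s=env.read_state();print(s['t'],s['ee_pos'],s['force'])
shot('wrist','w3'); shot('side','s3'); shot('top','top3')
a=cv2.imread('pics/top1.png')[130:270,220:400];b=cv2.imread('pics/top3.png')[130:270,220:400]
cv2.imwrite('pics/cmp.png',cv2.resize(np.hstack([a,b]),None,fx=2.2,fy=2.2,interpolation=cv2.INTER_CUBIC))
p,d,W=cloud('w3')
red=(p[...,0]>70)&(p[...,1]<60)&(p[...,2]<60)&(d>0)&(W[...,2]>70)
n,l,st,_=cv2.connectedComponentsWithStats(cv2.erode(red.astype(np.uint8),np.ones((5,5))))
for i in range(1,n):
    if st[i,4]>100:
        m=W[l==i]; print(st[i],np.percentile(m,[2,50,98],axis=0).round(1).tolist())
E
```

```text
8.3667 [510.2067068  -91.4836367  234.70313491] [1.85636556 0.21113618 0.79312543]
[ 60   0  11  39 136] [[539.8, 123.1, 86.4], [552.8, 129.7, 87.9], [562.8, 135.4, 89.7]]
[  69    0   41   96 2067] [[505.8, 90.3, 86.4], [533.7, 106.3, 87.9], [568.9, 122.2, 89.4]]
[ 331    0   35   90 2202] [[591.1, -92.0, 86.4], [619.2, -70.9, 88.0], [649.2, -50.0, 89.4]]
[ 121   99  203   38 5011] [[493.1, -73.5, 86.4], [533.4, -2.9, 87.9], [571.0, 67.8, 89.4]]
```

View pics/w3.png

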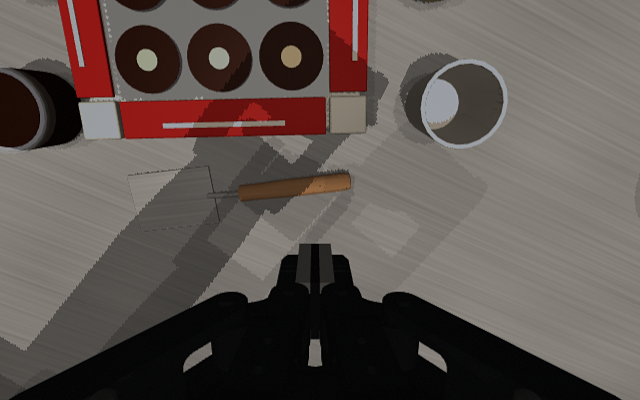

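View pics/cmp.png

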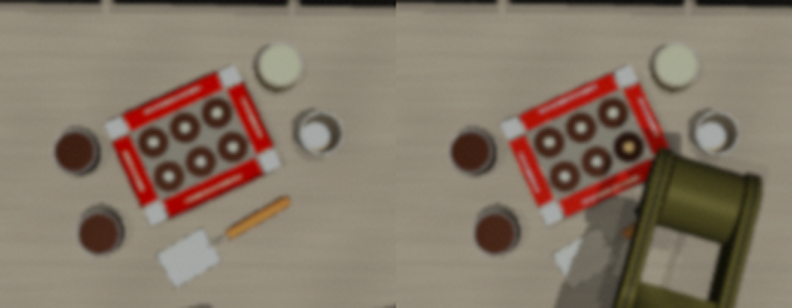

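The near, left and right rims are flat at z 88, and nothing around the box has moved. The far rim is out of view, so I'll move forward to check it.

Emit:
{"fn": "move_arm", "kwargs": {"increments": "30 -15 -10 0 0 0 0; 65 -30 -20 0 0 0 0; 100 -45 -30 0 0 0 0; 130 -55 -40 0 0 0 0; 130 -55 -40 0 0 0 0; 130 -55 -40 0 0 0 0; 130 -55 -40 0 0 0 0"}}

```text
t: 9.1
ee_pos: [609.2, 12.4, 268.0]
tool_rot: [-3.071, -0.658, 0.006]
force: [0.2, 0.4, 0.5]
width: -0.002
```

```bash
python3 - <<'E'
from h import *
s=env.read_state();print(s['t'],s['ee_pos'],s['force'],s['qvel'].round(3))
shot('wrist','w4')
p,d,W=cloud('w4')
red=(p[...,0]>70)&(p[...,1]<60)&(p[...,2]<60)&(d>0)&(W[...,2]>70)
n,l,st,_=cv2.connectedComponentsWithStats(cv2.erode(red.astype(np.uint8),np.ones((5,5))))
for i in range(1,n):
    if st[i,4]>100:
        m=W[l==i]; print(st[i],np.percentile(m,[2,50,98],axis=0).round(1).tolist())
E
```

```text
9.1 [609.22500739  12.3729295  267.99657353] [0.21737974 0.43196891 0.45670888] [-0.02  -0.025  0.024  0.001  0.001  0.001]
[ 199   77  183   34 4035] [[629.6, -9.3, 86.4], [665.6, 59.0, 87.9], [706.0, 132.0, 89.5]]
[ 385  115   33  116 2209] [[593.3, -88.9, 86.4], [646.8, -56.0, 87.9], [691.9, -30.9, 89.4]]
[ 167  120   40  115 2021] [[509.2, 90.8, 86.4], [564.2, 119.4, 87.9], [606.1, 149.0, 89.3]]
[ 216  239   84   26 1258] [[491.3, 0.8, 86.4], [514.5, 41.2, 87.8], [539.6, 70.3, 89.2]]
[305 238  72  23 866] [[547.2, -75.6, 86.4], [558.5, -57.1, 87.8], [574.0, -11.7, 89.3]]
```

View pics/w4.png

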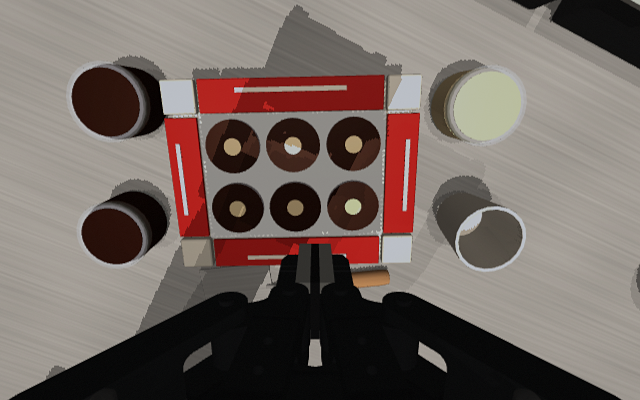

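All four rims are flat at z 88 and the arm is clear, so I'm handing in.

```bash
python3 -c "
from bench import env
print(env.close_job(), env.read_state()['t'])"
```

```text
the job is handed in; nothing more can be done
the job is handed in; nothing more can be done
```

All four red rim sections are pressed shut. I used the closed fingertips in the order near, far, left, right, and pushed each one to its hard stop at about z 88 mm with roughly 17–21 N of upward force.

- **Rims:** After lifting clear, the wrist camera depth showed all four sections flat at z 88 ± 1.5 mm.
- **Surroundings:** The box, jars and cup look to be where they started. The arm partly hid the spatula in the last overhead view, but the wrist views show it lying untouched. I did not check the bottle and bowl again; the arm never went down near either.
- **Time:** The job was handed in at about 9 s, with the arm about 180 mm above the lid and touching nothing.
- **Checks that disagreed:** My first position estimate was thrown off by bad depth readings on the thin white lines, so I redid it before pressing. The near side was pressed about 6–7 mm off its mark, mostly outwards, but still clicked shut.

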